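Clamp the portion guide with the T-handled hex key

ROBOT

A 6-joint arm with a two-finger parallel gripper is mounted at the origin on a cart in front of the work surface, level with it; the furniture and walls round the work are solid. World frame = base frame: x ahead of the robot, y to its left, z up, the work surface at z = 0. Lengths are in mm, angles in rad, forces in N, time in s.
With the tool pointing down it reaches from about 375 to 925 mm from the base axis. Payload 5.7 kg.
Tool frame: the origin (TCP) lies between the finger pads; the fingertips stand nose_length ahead of it and the grasp point (between the pads) is the TCP (nose_length is the distance from the TCP to the fingertips, in mm); z points along the fingers, y is the line along which they close (so a half turn about z gives the same grasp; the last joint's range is limited). The gripper opens to 88 mm and grips with 3 to 60 N. Pads are 20 mm wide; open, the fingers measure 115 mm over their backs; the gripper's body (75 mm by 178 mm) begins 61 mm behind the grasp point.
Start: joints at [1.06, 0.359, 1.51, -0, 1.272, -0.115], TCP at [231.316, 553.581, 203.123] pointing down, gripper open.
Joint ranges: [-2.97, 2.97], [-1.01, 2.36], [0.21, 2.38], [-0.96, 4.11], [0.2, 2.71], [-2.98, 2.98]. Speed limits (rad/s): [2.39, 2.39, 3.14, 3.14, 3.14, 3.14].

INTERFACE

Orientations are given as a 3x3 rotation matrix whose columns are the frame's x, y, z axes.
In Python, from station import state, camera, hand_in, nose_length gives the robot as it stands. The module is installed in compiled form; this text tells all that it offers.
- The arm moves only by the tool jog_arm, never from a script. Its argument "rows" is a list of rows, each a list of 2 entries, a list of its own where there are three numbers: the shift along the tool's x, y, z in mm, then the turn, a rotation vector about the tool's x, y, z in rad. A call has 1 to 5 rows; each row shifts and turns the commanded pose from where the row before left it, along the tool's axes as they then stand; what a row does not reach is not made up. A row lasts 1/12 s, in which the tool goes at most 41.7 mm and 7.16 degrees, less where a joint would pass 70% of its speed; a pose out of reach is approached as far as the arm can. A call with a gripper value outside its range is refused whole. "claw" is the opening in per cent of the stroke, from 0 (shut) to 100 (fully open), set as the call begins (left out, the last holds). The fingers move at their own pace and stop on an object; "squeeze" is the grip in N (left out, the last holds). Time passes only in rows, so rows that do not move let the fingers close. It gives the time, the measured TCP pose, the force, the opening and the grip force at its end, in the units of the state.
- state(): the state, without advancing time (a new reading comes with each control period).
- camera(name): name is "scene" or "top" or "wrist"; returns a dict with "pixels" (400x640x3 uint8, red, green, blue), "K" (3x3 intrinsics, pixels), "rvec" (rotation vector, rad) and "tvec" (3), from world to camera coordinates, as OpenCV has them; the wrist camera has in their place "T_tool_cam" (4x4, takes a point from camera to tool coordinates, whose origin is the TCP and whose axes are the flange's). Camera axes: x right, y down, z forward; pixel columns grow to the right and rows downward; lengths in mm; the calibration is good to about 2 mm. A picture is of the moment at which its call begins: read the wrist's pose just before it. There is no depth.
- hand_in(): hands the job in; it is judged then, once.
The state is a dict: "clock": time; "joint_positions": joint angles; "dq": joint speeds; "joint_torque": joint torques, N m; "position": TCP position; "tcp_rot": TCP orientation; "contact_force": force on the tool from outside, world axes, zero at the start; "ft_torque": the same for the moment, N m; "opening": opening from 0.0 (shut) to 1.0 (fully open); "gripper_force": force on a finger pad.
Only numpy, scipy, OpenCV 4.12 (cv2) and the standard library are available. Lean on these libraries where they do the work, as an engineer would, in place of code of your own. Each camera call takes 0.05 s, during which the arm holds its last target. There are 200 camera calls.

TASK

The stop rod of the dough portion guide is loose: take the T-handled hex key from its wooden holder and seat it fully home in the recessed socket of the guide's clamp screw, pressing only gently and feeling round until it drops in. Only then turn the screw clockwise (seen from above) until it comes to its stop, and let go, leaving the key standing upright and fully home in the screw. Do not disturb the tamper, the tape roll or the rubber foot.

Things in the scene. Friction and masses are not known exactly. Their poses are not given: they have to be found in the camera images.
- driver_handle (a point): Centre of the black grip of the T-handled hex key (loose, about 0.16 kg, standing upright in its holder). The grip is a flat bar 64 mm long (own x), 16 mm thick (y) and 32 mm high (z, up as it stands), to be pinched across the 16 mm. The steel shank runs straight down from it: the key's tip is 76 mm below this point, the grip's underside 16 mm below it.
- driver_tip (a point): Tip of the same key, 76 mm below the centre of its grip, same axes. The shank is a hexagon 17 mm across flats (two flats face along x, two corners along y); its last 4 mm are a round tapered nose, 16.6 mm across narrowing to 11 mm.
- key_holder: Wooden block 70 x 70 mm and 45 mm high on an 80 x 80 mm rubber base, fixed to the table; origin at the centre of its underside, z up. The key stands in a round hole, 21.5 mm wide and 38 mm deep, down its middle; the underside of the grip is then about 22 mm above the block.
- screw_mouth (a point): Nominal centre of the socket mouth, in the top face of the clamp screw's head, 38 mm above the table; z up. The screw has play in its block: its upright axis may really lie up to 2 mm off in x and in y. The socket is a hexagon 18 mm across flats (1 mm wider than the key), 18 mm deep, flat-bottomed, turned at ANY angle about z, not told by this frame (it repeats every 60 degrees).
- portion_guide: Dough portion guide, fixed to the table: 130 x 84 mm foot plate, 66 x 66 mm aluminium clamp block with its top 46 mm above the table, steel stop rod with a black end disc along x; origin below the screw's axis at table height, z up. A round counterbore 33 mm wide in the block's top lets the key reach the screw's head, recessed 8 mm.
- clamp_screw (a joint): Turn of the clamp screw in rad, growing clockwise seen from above (tightening). Starts at 0.2 to 0.5. Turning takes about 0.08 N m; it stays where it is left, and light rubbing of the key on its face does not turn it. At 1.0 it comes to a hard stop; it counts as tight from 0.95. The seated key has about 6 degrees of play either way.
- screw_sink (a joint): How far (m) the screw is pressed down on the spring washers under it: 0.001 for every 10 N of push, 0 when free. A key wrongly turned goes in only by its 4 mm nose and rests with its corners on the head's face; more push does not help, and over 0.002 (20 N) is too much. Turned under a light push (about 5 N) to within some 5 degrees of the hexagon, it drops in.
- tamper: Bystander: turned wooden tamper, 53 mm wide, 107 mm high, standing; origin at the centre of its underside.
- masking_tape: Bystander: roll of tape lying flat, 96 mm wide, 25 mm high; origin at the centre of its underside.
- rubber_foot: Bystander: black rubber foot, 45 mm wide, 10 mm high; origin at the centre of its underside.
There are look-alikes about, which are no part of the job. What is shaped like the part that bears driver_handle but orange is not meant.

How it is judged (in metres and radians):
On the way, in this order (a step that is already met when the one before it is completed fails the run):
1. the key is fully home in the socket (tip within 3 mm of its floor, upright) while the screw is still unturned (z of driver_tip in the frame of screw_mouth below -0.015 m and horizontal distance between driver_tip and screw_mouth below 0.004 m and angle between driver_tip's own z axis and vertical below 0.105 rad and value of joint clamp_screw below 0.6 rad), for 0.2 s.
2. the screw is turned to its stop with the key fully home (z of driver_tip in the frame of screw_mouth below -0.015 m and horizontal distance between driver_tip and screw_mouth below 0.004 m and angle between driver_tip's own z axis and vertical below 0.105 rad and value of joint clamp_screw above 0.95 rad), for 0.2 s.
At the end, for the whole second after the job is handed in: The clamp screw is turned to its stop (0.95 rad or more) and the hex key stands released, at rest and upright (within 6 degrees) in its socket, within 4 mm of the nominal axis and with its tip within 3 mm of the socket's floor (all of step 2 and linear speed of hex_driver below 0.02 m/s); the robot touches nothing.
It fails at once if the screw is turned (past 0.6 rad) while the key is not fully home (value of joint clamp_screw above 0.6 rad and not (z of driver_tip in the frame of screw_mouth below -0.015 m and horizontal distance between driver_tip and screw_mouth below 0.004 m and angle between driver_tip's own z axis and vertical below 0.105 rad)).
It fails at once if the tamper, the tape roll or the rubber foot is moved by more than 30 mm (distance of any of tamper, masking_tape, rubber_foot from where it was at the start of the episode above 0.03 m).
It fails at once if the key is pressed hard on the screw (over 20 N, washers pressed in by 2 mm) (value of joint screw_sink above 0.002 m).
It also fails if it takes over 69 s, if anything falls off the work surface, if the arm or the gripper's body presses on something with over 40 N, if the wrist force passes 120 N, or if a joint passes its speed limit or range.

## Working session

There is one attempt and no reset: what is moved stays moved. The work goes in short steps, Python scripts to look and compute and a tool call to move; the robot and the scene stay as the last step left them, time stands still between calls to the robot, and variables do not carry over. Pictures are saved under pics/ and viewed, at most 10 in all, crops included, and the job is handed in when it is done.

Besides the shell and the picture viewer there is one more tool, called after "Request:" as name(argument=value, ...), one argument or row to a line, values as JSON. jog_arm: Moves the arm, as the interface text tells. Its arguments: {"type":"object","properties":{"rows":{"type":"array"},"claw":{"type":"number"},"squeeze":{"type":"number"}},"required":["rows"]}

```bash
mkdir -p pics; python3 - <<'E'
from station import *
import cv2,pickle
print(state(), nose_length if not callable(nose_length) else nose_length())
d={n:camera(n) for n in("scene","top")}
pickle.dump(d,open('c0.pkl','wb'))
for n in d: cv2.imwrite(f'pics/{n}0.png',d[n]['pixels'][:,:,::-1]);print(n,d[n]['K'].tolist(),d[n]['rvec'],d[n]['tvec'])
E
```

```text
{'clock': 0.0, 'joint_positions': array([ 1.05987875e+00,  3.59489686e-01,  1.51142013e+00,  1.93999764e-05,
        1.27250676e+00, -1.15081631e-01]), 'dq': array([ 0.0013905 , -0.00035292,  0.00074427,  0.00017769,  0.00233853,
        0.00112693]), 'joint_torque': array([-1.29174197e-03, -5.15370119e+01, -2.70729572e+01,  6.73246267e-02,
        3.50267615e-02, -1.35130931e-04]), 'position': array([230.98161072, 552.97353886, 202.32343494]), 'tcp_rot': array([[-9.22672254e-01,  3.85584086e-01, -9.08034253e-04],
       [ 3.85585087e-01,  9.22670926e-01, -1.58193574e-03],
       [ 2.27847559e-04, -1.80973268e-03, -9.99998336e-01]]), 'contact_force': array([-0.74973215, -0.29955953,  0.140407  ]), 'ft_torque': array([ 0.04982384,  0.01444697, -0.00074855]), 'gripper_force': 0.0, 'opening': 0.9976592219312992} 19.0
scene [[404.5932330581415, 0.0, 322.64739342068316], [0.0, 404.5932330581415, 206.46511524734495], [0.0, 0.0, 1.0]] [ 2.09876097 -0.82708622  0.41431659] [-444.78847743  230.31700566  664.91733218]
top [[400.40666646251793, 0.0, 306.50556279879976], [0.0, 400.40666646251793, 203.59055938256532], [0.0, 0.0, 1.0]] [ 2.18334122 -2.14284819  0.15229335] [-105.31663947  512.05272825  858.64357701]
```

View pics/scene0.png

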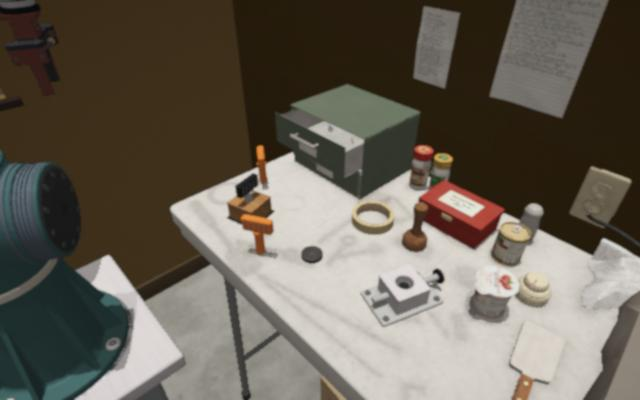

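View pics/top0.png

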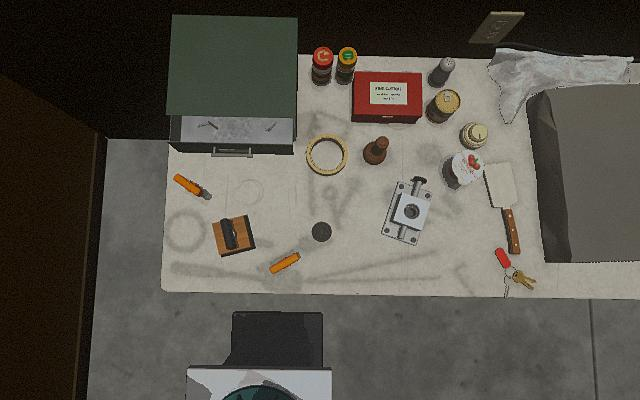

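The black bar in the wooden block is at top (232,233) / scene (247,187). The orange look-alikes are at top (188,184) and (285,262). The black one fits because the key has a black grip and stands in the holder. The guide's screw is at top (412,211), the tamper at (376,150), the tape at (327,155) and the rubber foot at (321,231). I'll confirm in one enlarged crop.

```bash
cat > h.py <<'E'
import numpy as np,cv2,pickle
def ray(c,uv,z):
    R=cv2.Rodrigues(np.array(c['rvec'],float))[0];t=np.array(c['tvec'],float).ravel()
    d=R.T@np.linalg.inv(c['K'])@[*uv,1];o=-R.T@t
    return o+d*(z-o[2])/d[2]
def proj(c,P):
    return cv2.projectPoints(np.array(P,float).reshape(-1,3),np.array(c['rvec'],float),np.array(c['tvec'],float),np.array(c['K']),None)[0].reshape(-1,2)
E
python3 - <<'E'
from h import *
d=pickle.load(open('c0.pkl','rb'));t=d['top']
im=t['pixels'][:,:,::-1]
a=cv2.resize(im[205:265,200:270],None,fx=5.5,fy=5.5,interpolation=2)
b=cv2.resize(im[175:245,375:445],None,fx=5.5,fy=5.5,interpolation=2)
h=max(a.shape[0],b.shape[0]);a=cv2.copyMakeBorder(a,0,h-a.shape[0],0,10,0)
cv2.imwrite('pics/crop1.png',np.hstack([a,b]))
for n,uv,z in(("grip",(232,233),99),("screw",(412,211),38),("block",(412,211),46),("tamper",(376,150),50),("tape",(327,155),20),("foot",(321,231),10)):print(n,ray(t,uv,z).round())
E
```

```text
grip [442.  56.  99.]
screw [ 501. -330.   38.]
block [ 500. -328.   46.]
tamper [ 635. -248.   50.]
tape [ 629. -141.   20.]
foot [ 455. -130.   10.]
```

View pics/crop1.png

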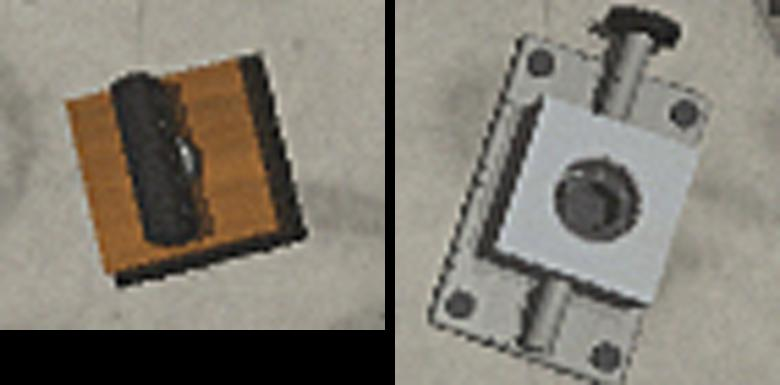

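```bash
cat >> h.py <<'E'
def go(s,tgt,yaw=None):
    """shift in tool axes (mm) to tgt, and turn about tool z so tool y points at world angle yaw"""
    R=np.array(s['tcp_rot']);p=np.array(s['position'])
    out=(R.T@(np.array(tgt,float)-p)).round(1)
    a=np.arctan2(R[1,1],R[0,1])
    w=None if yaw is None else round(float(-((yaw-a+np.pi/2)%np.pi-np.pi/2)),3)
    # levelling rotation (tool z -> straight down), tool axes
    lev=np.cross(R[:,2],[0,0,-1]);
    return out,w,(R.T@lev).round(4)
E
python3 - <<'E'
from h import *
from station import state
d=pickle.load(open('c0.pkl','rb'));t=d['top']
f=lambda x,y:(200+x/5.5-.4,205+y/5.5-.4)
e1,e2=ray(t,f(135,80),99),ray(t,f(172,238),97)
print(e1,e2,np.linalg.norm(e1-e2)); b=e1-e2; yaw=np.arctan2(b[1],b[0])+np.pi/2;c=(e1+e2)/2;print(c,yaw)
# holder centre from block top corners
print('holder',np.mean([ray(t,f(*q),45) for q in((68,100),(243,58),(278,228),(108,272))],0))
g=lambda x,y:(375+(x-395)/5.5-.4,175+y/5.5-.4)
print('bore',ray(t,g(597,200),46),'block',np.mean([ray(t,g(*q),46) for q in((545,98),(700,150),(655,302),(497,250))],0))
c[2]=200
print(go(state(),c,yaw))
E
```

```text
[470.21253807  72.97440104  99.        ] [412.1390803   57.19273125  97.        ] 60.212852439739386
[441.17580918  65.08356615  98.        ] 1.8361418648277688
holder [441.78315758  66.40526462  45.        ]
bore [ 500.50637093 -326.27150039   46.        ] block [ 500.67266601 -327.19019855   46.        ]
(array([-382.1, -369.2,    2.9]), -0.661, array([-0.0016, -0.0002,  0.    ]))
```

Request:
jog_arm(
  rows=[
    [[-25,-24,0],[0,0,0]],
    [[-25,-24,0],[0,0,0]],
    [[-25,-24,0],[0,0,0]],
    [[-25,-24,0],[0,0,0]],
    [[-25,-24,0],[0,0,0]],
  ],
  claw=100,
)

```text
clock: 0.52
position: [300.4, 393.0, 202.8]
tcp_rot: [[-0.923, 0.385, -0.001], [0.385, 0.923, -0.001], [0.0, -0.001, -1.0]]
contact_force: [1.1, -0.4, -0.2]
opening: 1.001
gripper_force: 0.0
```

Request:
jog_arm(
  rows=[
    [[-25,-24,0],[0,0,0]],
    [[-25,-24,0],[0,0,0]],
    [[-25,-24,0],[0,0,0]],
    [[-25,-24,0],[0,0,0]],
    [[-25,-24,0],[0,0,0]],
  ],
)

```text
clock: 0.93
position: [369.5, 234.1, 203.0]
tcp_rot: [[-0.923, 0.385, -0.0], [0.385, 0.923, -0.0], [0.0, -0.0, -1.0]]
contact_force: [0.7, -0.7, -0.5]
opening: 0.999
gripper_force: 0.0
```

Request:
jog_arm(
  rows=[
    [[-25,-24,0],[0,0,0]],
    [[-25,-24,0],[0,0,0]],
    [[-25,-24,0],[0,0,0]],
    [[-25,-24,0],[0,0,0]],
    [[-25,-24,0],[0,0,0]],
  ],
)

```text
clock: 1.35
position: [438.6, 75.2, 203.0]
tcp_rot: [[-0.923, 0.386, -0.0], [0.386, 0.923, 0.0], [0.0, -0.0, -1.0]]
contact_force: [-0.1, -0.3, -0.6]
opening: 0.999
gripper_force: 0.0
```

Request:
jog_arm(
  rows=[
    [[0,0,0],[0,0,-0.12]],
    [[0,0,0],[0,0,-0.12]],
    [[0,0,0],[0,0,-0.12]],
    [[0,0,0],[0,0,-0.12]],
    [[0,0,0],[0,0,-0.12]],
  ],
)

```text
clock: 1.77
position: [438.2, 76.6, 202.8]
tcp_rot: [[-0.978, -0.208, -0.001], [-0.208, 0.978, -0.0], [0.001, 0.0, -1.0]]
contact_force: [0.3, 0.2, 0.7]
opening: 1.0
gripper_force: 0.0
```

```bash
python3 - <<'E'
from h import *
from station import *
s=state();c=camera("wrist")
pickle.dump((s,c),open('w1.pkl','wb'))
print(s['clock'],s['position'],go(s,(441.5,65.7,200),1.836)); T=np.array(c['T_tool_cam']);print(T.round(2).tolist(),c['K'])
cv2.imwrite('pics/w1.png',c['pixels'][:,:,::-1])
E
```

```text
1.7667 [438.16602563  76.59885129 202.8315913 ] (array([ -1. , -11.4,   2.8]), -0.056, array([ 0.0001, -0.0009,  0.    ]))
[[-0.0, -0.95, -0.3, 83.03], [1.0, -0.0, -0.0, -0.8], [0.0, -0.3, 0.95, -181.59], [0.0, 0.0, 0.0, 1.0]] [[278.65238495   0.         321.50521612]
 [  0.         278.65238495 193.04939827]
 [  0.           0.           1.        ]]
```

View pics/w1.png

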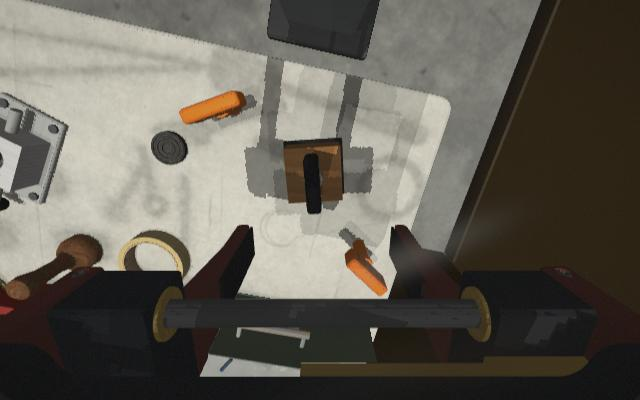

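The wrist view shows the black grip's top running from (311,155) to (315,212), upright in the wooden holder. Both orange look-alikes are well away, at (212,107) and (365,270).

```bash
cat >> h.py <<'E'
def wray(s,c,uv,z):
    R=np.array(s['tcp_rot']);p=np.array(s['position']);T=np.array(c['T_tool_cam'])
    o=R@T[:3,3]+p; d=R@T[:3,:3]@np.linalg.inv(c['K'])@[*uv,1]
    return o+d*(z-o[2])/d[2]
E
python3 - <<'E'
from h import *
from station import state
s,c=pickle.load(open('w1.pkl','rb'))
im=c['pixels']; g=im[130:230,280:350].astype(int).max(2)
m=(g<45).astype('uint8'); n,l,st,ce=cv2.connectedComponentsWithStats(m)
print(st.tolist(),ce+[280,130])
e1,e2=wray(s,c,(311,153),99),wray(s,c,(315,213),99);b=e2-e1;print(e1,e2,(e1+e2)/2,np.linalg.norm(b),np.arctan2(b[1],b[0])+np.pi/2)
k=np.mean([wray(s,c,q,45) for q in((284,142),(341,138),(344,194),(290,203))],0);print('holder',k)
print('guide block edge', wray(s,c,(0,160),38))
E
```

```text
[[0, 0, 70, 100, 5847], [3, 8, 61, 55, 273], [23, 23, 18, 61, 880]] [[314.58884898 180.45271079]
 [320.66666667 148.7032967 ]
 [311.99659091 182.72386364]]
[405.03898364  57.57008194  99.        ] [468.94525385  74.86750642  99.        ] [436.99211875  66.21879418  99.        ] 66.20583256709324 1.835131282435936
holder [434.17106101  66.13821069  45.        ]
guide block edge [ 505.10752883 -323.31240138   38.        ]
```

Request:
jog_arm(
  rows=[
    [[1.5,-10.5,3],[0,0,-0.056]],
    [[0,0,0],[0,0,0]],
    [[0,0,20],[0,0,0]],
    [[0,0,20],[0,0,0]],
    [[0,0,0],[0,0,0]],
  ],
)

```text
clock: 2.23
position: [436.5, 66.4, 157.5]
tcp_rot: [[-0.967, -0.254, -0.006], [-0.254, 0.967, 0.0], [0.006, 0.002, -1.0]]
contact_force: [-0.8, 0.4, -0.2]
opening: 1.003
gripper_force: 0.0
```

```bash
python3 - <<'E'
from h import *
from station import *
s=state();c=camera("wrist")
pickle.dump((s,c),open('w2.pkl','wb'))
print(s['clock'],go(s,(438.5,66,89),1.835))
cv2.imwrite('pics/w2.png',cv2.resize(c['pixels'][100:350,220:420,::-1],None,fx=2.4,fy=2.4,interpolation=2))
E
```

```text
2.2333 (array([-2.2, -1. , 68.5]), -0.008, array([ 0.0016, -0.0055,  0.    ]))
```

View pics/w2.png

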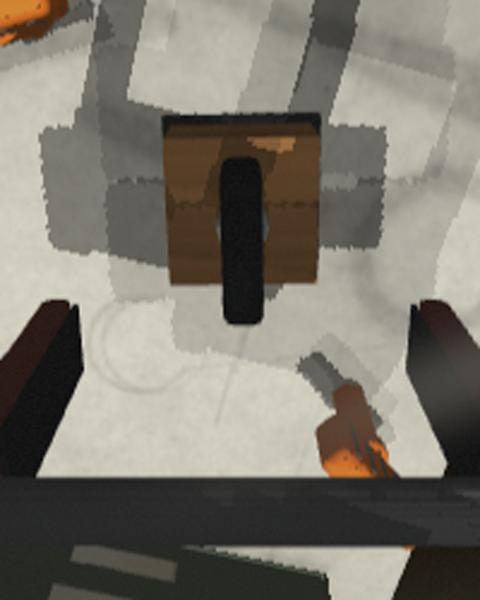

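```bash
python3 - <<'E'
from h import *
for f,a,b in(('w1.pkl',(311,153),(315,213.5)),('w2.pkl',(320.4,165.8),(321.2,234.6))):
    s,c=pickle.load(open(f,'rb'))
    print(wray(s,c,a,67),wray(s,c,a,99),wray(s,c,b,99), 'centre from far end',wray(s,c,b,99)-32*np.array([.965,.262,0]))
    if f=='w2.pkl':
        print(np.mean([wray(s,c,(220+x/2.4,100+y/2.4),45) for x,y in((167,126),(321,124),(317,282),(171,284))],0))
E
```

```text
[410.39207374  57.45933165  67.        ] [405.03898364  57.57008194  99.        ] [469.52258027  74.98586826  99.        ] centre from far end [438.64258027  66.60186826  99.        ]
[411.61230267  57.94477673  67.        ] [405.24450078  56.37295242  99.        ] [469.11063436  73.79999619  99.        ] centre from far end [438.23063436  65.41599619  99.        ]
[437.65033869  66.09584032  45.        ]
```

Request:
jog_arm(
  rows=[
    [[-3.2,-1,14],[0,0,0]],
    [[0,0,14],[0,0,0]],
    [[0,0,14],[0,0,0]],
    [[0,0,14],[0,0,0]],
    [[0,0,12],[0,0,0]],
  ],
)

```text
clock: 2.7
position: [443.2, 66.3, 92.5]
tcp_rot: [[-0.967, -0.255, 0.001], [-0.255, 0.967, 0.0], [-0.001, -0.0, -1.0]]
contact_force: [0.9, -0.4, 0.1]
opening: 1.004
gripper_force: 0.0
```

Request:
jog_arm(
  rows=[
    [[0,0,0],[0,0,0]],
    [[0,0,0],[0,0,0]],
    [[0,0,0],[0,0,0]],
    [[0,0,0],[0,0,0]],
    [[0,0,0],[0,0,0]],
  ],
  claw=30,
  squeeze=20,
)

```text
clock: 3.12
position: [443.4, 66.1, 93.1]
tcp_rot: [[-0.966, -0.257, 0.002], [-0.257, 0.966, -0.0], [-0.002, -0.001, -1.0]]
contact_force: [-0.7, 0.7, 0.8]
opening: 0.658
gripper_force: 0.0
```

```bash
python3 - <<'E'
from h import *
from station import *
s=state();c=camera("wrist")
pickle.dump((s,c),open('w3.pkl','wb'))
print(s['clock'],s['position'],s['opening'],s['contact_force'],go(s,(440,66,89),1.835))
cv2.imwrite('pics/w3.png',cv2.resize(c['pixels'][150:350,220:420,::-1],None,fx=2.8,fy=2.8,interpolation=2))
E
```

```text
3.1167 [443.36360256  66.14040833  93.09342963] 0.6576683126355843 [-0.74952389  0.71750376  0.77593925] (array([3.3, 0.7, 4.1]), -0.004, array([-0.0005,  0.0017,  0.    ]))
```

View pics/w3.png

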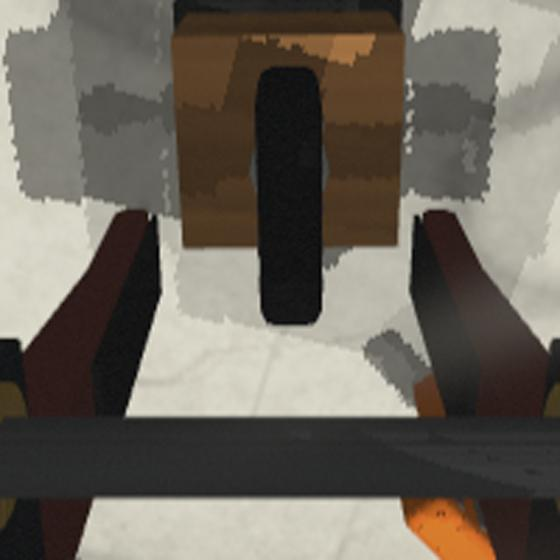

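The black grip lies between the fingers, spanning crop (288,68) to (291,322) in the frame.

```bash
python3 - <<'E'
from h import *
s,c=pickle.load(open('w3.pkl','rb'))
q=lambda x,y:(220+x/2.8,150+y/2.8)
u=np.array([.965,.262,0])
A=wray(s,c,q(291,323),99);B=wray(s,c,q(288,68),67);print(A,B,A-32*u,B+32*u,wray(s,c,q(288,68),99))
C=((A-32*u)+(B+32*u))/2;C[2]=89;print(C,go(s,C,1.835))
print(np.mean([wray(s,c,q(x,y),45) for x,y in((172,38),(404,34),(398,246),(184,248))],0))
E
```

```text
[469.09577395  73.85160373  99.        ] [411.74841775  57.85282879  67.        ] [438.21577395  65.46760373  99.        ] [442.62841775  66.23682879  67.        ] [404.2266327   55.72206517  99.        ]
[440.42209585  65.85221626  89.        ] (array([2.9, 0.5, 4.1]), -0.004, array([-0.0005,  0.0017,  0.    ]))
[440.95529291  66.21737258  45.        ]
```

Request:
jog_arm(
  rows=[
    [[2.8,0.4,3],[0,0,0]],
    [[0,0,0],[0,0,0]],
    [[0,0,0],[0,0,0]],
    [[0,0,0],[0,0,0]],
    [[0,0,0],[0,0,0]],
  ],
  claw=0,
  squeeze=30,
)

```text
clock: 3.58
position: [439.7, 65.8, 89.1]
tcp_rot: [[-0.966, -0.257, -0.0], [-0.257, 0.966, -0.0], [0.0, -0.0, -1.0]]
contact_force: [0.6, -1.4, -0.2]
opening: 0.235
gripper_force: 0.0
```

Request:
jog_arm(
  rows=[
    [[0,0,0],[0,0,0]],
    [[0,0,0],[0,0,0]],
    [[0,0,0],[0,0,0]],
    [[0,0,0],[0,0,0]],
    [[0,0,0],[0,0,0]],
  ],
)

```text
clock: 4.0
position: [439.8, 65.8, 89.2]
tcp_rot: [[-0.966, -0.257, 0.0], [-0.257, 0.966, -0.0], [0.0, -0.0, -1.0]]
contact_force: [-0.5, 0.2, -1.2]
opening: 0.005
gripper_force: 0.0
```

Request:
jog_arm(
  rows=[
    [[0,0,0],[0,0,0]],
    [[0,0,0],[0,0,0]],
    [[0,0,0],[0,0,0]],
    [[0,0,0],[0,0,0]],
    [[0,0,0],[0,0,0]],
  ],
)

```text
clock: 4.42
position: [439.7, 65.8, 89.2]
tcp_rot: [[-0.966, -0.257, -0.0], [-0.257, 0.966, -0.0], [0.0, -0.0, -1.0]]
contact_force: [0.6, 0.2, 0.4]
opening: 0.007
gripper_force: 0.0
```

The jaws shut fully with no grip force, so I'll look at what happened.

```bash
python3 - <<'E'
from h import *
from station import *
s=state();c=camera("wrist");d=camera("scene");pickle.dump((s,c,d),open('w4.pkl','wb'))
a=cv2.resize(c['pixels'][150:350,220:420,::-1],(400,400),interpolation=2)
b=cv2.resize(d['pixels'][110:270,170:330,::-1],(400,400),interpolation=2)
cv2.imwrite('pics/w4.png',np.hstack([a,b]))
E
```

```text
(no output)
```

View pics/w4.png

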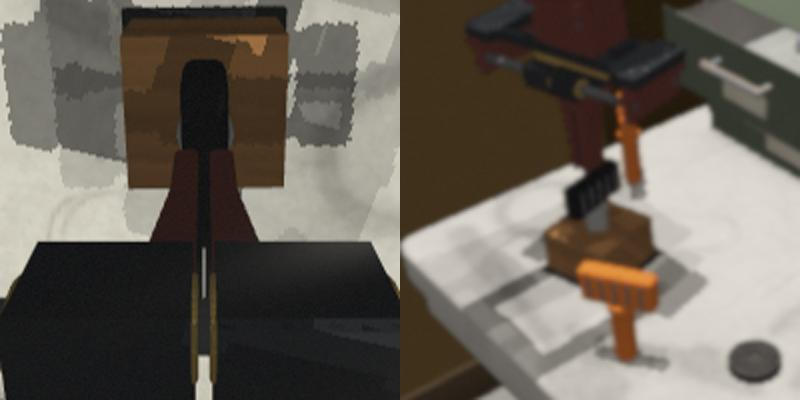

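```bash
python3 - <<'E'
from h import *
s,c,d=pickle.load(open('w4.pkl','rb'))
print('tcp', s['position'],(proj(d,s['position'])-[170,110])*2.5+[400,0],'tip',(proj(d,s['position']-[0,0,19])-[170,110])*2.5+[400,0])
for P in((440,66,99),(440,66,67),(440,66,45),(455,-130,10)): print(P,(proj(d,P)-[170,110])*2.5+[400,0])
print((proj(d,[(409,57.5,99),(471,74,99)])-[170,110])*2.5+[400,0])
# triangulate grip top centre from scene crop (592,178)
R=cv2.Rodrigues(np.array(d['rvec']))[0];print('cam at',-R.T@np.array(d['tvec']).ravel())
for z in(60,83,99,120,140):print(z,ray(d,(170+(592-400)/2.5,110+190/2.5),z), 'fingertip?',ray(d,(170+(588-400)/2.5,110+165/2.5),z))
E
```

```text
tcp [439.71604803  65.76472795  89.16561488] [[589.78033043 182.7354007 ]] tip [[592.15011821 200.44955265]]
(440, 66, 99) [[588.64609495 173.1526017 ]]
(440, 66, 67) [[592.65195575 203.12017837]]
(440, 66, 45) [[595.30734723 222.9849844 ]]
(455, -130, 10) [[752.6301446  353.61232139]]
[[564.00910792 190.91062418]
 [612.423232   156.47287881]]
cam at [  57.20934357 -585.86747925  588.62905054]
60 [456.72155561  92.52216882  60.        ] fingertip? [478.07386259 130.02250786  60.        ]
83 [439.33927049  63.00626937  83.        ] fingertip? [459.76256485  98.87501476  83.        ]
99 [427.24724606  42.47346975  99.        ] fingertip? [447.02427077  77.20719348  99.        ]
120 [411.376464    15.52417024 120.        ] fingertip? [430.30525979  48.76817804 120.        ]
140 [396.26143347 -10.14182929 140.        ] fingertip? [414.38239219  21.68340143 140.        ]
```

The pictures explain the miss. The fingertips sit at crop (205,150) in the wrist view. In the scene view they end just above the grip. So they are about 19 mm behind the reported TCP, not ahead of it, and the jaws shut above the grip. I'll open, go 36 mm lower and close again. The opening will show what is held: about 0.18 for the grip, 0.22 for the shank, 0.8 for the block.

Request:
jog_arm(
  rows=[
    [[0,0,-3],[0,0,0]],
    [[0,0,0],[0,0,0]],
    [[0,0,0],[0,0,0]],
    [[0,0,0],[0,0,0]],
    [[0,0,0],[0,0,0]],
  ],
  claw=100,
)

```text
clock: 4.93
position: [439.7, 65.8, 92.2]
tcp_rot: [[-0.966, -0.257, 0.0], [-0.257, 0.966, -0.0], [-0.0, -0.0, -1.0]]
contact_force: [0.0, 0.2, -0.3]
opening: 0.345
gripper_force: 0.0
```

Request:
jog_arm(
  rows=[
    [[0,0,0],[0,0,0]],
    [[0,0,0],[0,0,0]],
    [[0,0,0],[0,0,0]],
    [[0,0,0],[0,0,0]],
    [[0,0,0],[0,0,0]],
  ],
)

```text
clock: 5.35
position: [439.7, 65.8, 92.1]
tcp_rot: [[-0.966, -0.257, -0.0], [-0.257, 0.966, -0.0], [0.0, -0.0, -1.0]]
contact_force: [0.6, 0.3, -0.6]
opening: 0.724
gripper_force: 0.0
```

Request:
jog_arm(
  rows=[
    [[-0.6,0,8],[0,0,0]],
    [[0,0,8],[0,0,0]],
    [[0,0,8],[0,0,0]],
    [[0,0,8],[0,0,0]],
    [[0,0,6],[0,0,0]],
  ],
)

```text
clock: 5.77
position: [439.6, 65.9, 52.8]
tcp_rot: [[-0.966, -0.257, -0.002], [-0.257, 0.966, -0.0], [0.002, 0.0, -1.0]]
contact_force: [-0.5, -0.0, 0.2]
opening: 1.0
gripper_force: 0.0
```

Request:
jog_arm(
  rows=[
    [[0,0,0],[0,0,0]],
    [[0,0,0],[0,0,0]],
    [[0,0,0],[0,0,0]],
    [[0,0,0],[0,0,0]],
    [[0,0,0],[0,0,0]],
  ],
  claw=0,
  squeeze=30,
)

```text
clock: 6.18
position: [440.7, 65.9, 54.5]
tcp_rot: [[-0.966, -0.257, 0.001], [-0.257, 0.966, -0.0], [-0.001, -0.0, -1.0]]
contact_force: [-0.1, 0.0, -1.2]
opening: 0.66
gripper_force: 0.0
```

Request:
jog_arm(
  rows=[
    [[0,0,0],[0,0,0]],
    [[0,0,0],[0,0,0]],
    [[0,0,0],[0,0,0]],
    [[0,0,0],[0,0,0]],
    [[0,0,0],[0,0,0]],
  ],
)

```text
clock: 6.6
position: [440.3, 65.9, 54.2]
tcp_rot: [[-0.966, -0.257, 0.0], [-0.257, 0.966, -0.0], [-0.0, -0.0, -1.0]]
contact_force: [-0.2, 0.3, 0.9]
opening: 0.275
gripper_force: 0.0
```

Request:
jog_arm(
  rows=[
    [[0,0,0],[0,0,0]],
    [[0,0,0],[0,0,0]],
    [[0,0,0],[0,0,0]],
    [[0,0,0],[0,0,0]],
    [[0,0,0],[0,0,0]],
  ],
)

```text
clock: 7.02
position: [440.3, 65.9, 54.2]
tcp_rot: [[-0.966, -0.257, -0.0], [-0.257, 0.966, -0.0], [0.0, -0.0, -1.0]]
contact_force: [-0.3, -0.8, 0.2]
opening: 0.18
gripper_force: 30.0
```

The grip is held: opening 0.18 at 30 N. Lift, then carry it so the wrist camera looks straight down into the bore.

Request:
jog_arm(
  rows=[
    [[0,0,-10],[0,0,0]],
    [[0,0,-20],[0,0,0]],
    [[0,0,-25],[0,0,0]],
    [[0,0,-25],[0,0,0]],
    [[0,0,-20],[0,0,0]],
  ],
  squeeze=40,
)

```text
clock: 7.43
position: [440.3, 65.9, 155.5]
tcp_rot: [[-0.966, -0.257, 0.0], [-0.257, 0.966, -0.0], [-0.0, -0.0, -1.0]]
contact_force: [-0.3, 0.2, -1.8]
opening: 0.181
gripper_force: 40.0
```

Request:
jog_arm(
  rows=[
    [[-1.7,-16,0],[0,0,0]],
    [[-2.7,-27,0],[0,0,0]],
    [[-2.7,-27,0],[0,0,0]],
    [[-2.7,-27,0],[0,0,0]],
    [[-2.7,-27,0],[0,0,0]],
  ],
)

```text
clock: 7.85
position: [484.2, -51.7, 154.0]
tcp_rot: [[-0.966, -0.258, -0.0], [-0.258, 0.966, 0.0], [0.0, 0.0, -1.0]]
contact_force: [0.4, 0.4, -0.9]
opening: 0.178
gripper_force: 40.0
```

Request:
jog_arm(
  rows=[
    [[-2.7,-27,0],[0,0,0]],
    [[-2.7,-27,0],[0,0,0]],
    [[-2.7,-27,0],[0,0,0]],
    [[-2.7,-27,0],[0,0,0]],
    [[-2.7,-27,0],[0,0,0]],
  ],
)

```text
clock: 8.27
position: [531.9, -178.8, 153.7]
tcp_rot: [[-0.966, -0.257, -0.001], [-0.257, 0.966, 0.0], [0.001, 0.001, -1.0]]
contact_force: [-0.3, 1.7, -1.8]
opening: 0.181
gripper_force: 40.0
```

Request:
jog_arm(
  rows=[
    [[-2.7,-27,0],[0,0,0]],
    [[-2.7,-27,0],[0,0,0]],
    [[-2.7,-27,0],[0,0,0]],
    [[-2.7,-27,0],[0,0,0]],
    [[-2,-20,0],[0,0,0]],
  ],
)

```text
clock: 8.68
position: [577.8, -300.2, 153.6]
tcp_rot: [[-0.967, -0.257, -0.0], [-0.257, 0.967, -0.0], [0.0, -0.0, -1.0]]
contact_force: [0.3, -0.6, -1.3]
opening: 0.177
gripper_force: 40.0
```

Request:
jog_arm(
  rows=[
    [[0,0,-5],[0,0,0]],
    [[0,0,15],[0,0,0]],
    [[0,0,20],[0,0,0]],
    [[0,0,12],[0,0,0]],
    [[0,0,5],[0,0,0]],
  ],
)

```text
clock: 9.1
position: [575.5, -296.3, 104.7]
tcp_rot: [[-0.966, -0.257, -0.004], [-0.257, 0.966, 0.003], [0.003, 0.004, -1.0]]
contact_force: [0.6, 0.8, -1.8]
opening: 0.176
gripper_force: 40.0
```

```bash
python3 - <<'E'
from h import *
from station import *
s=state();c=camera("wrist");pickle.dump((s,c),open('w5.pkl','wb'))
print(s['clock'],s['joint_positions'].round(2),s['position'],s['opening'],s['gripper_force'],go(s,(580.7,-305.7,107),1.83))
# predicted pixel of bore
R=s['tcp_rot'];T=np.array(c['T_tool_cam']);q=T[:3,:3].T@(R.T@(np.array([500.5,-327,38])-s['position'])-T[:3,3]);uv=(c['K']@q)[:2]/q[2];print(uv)
u,v=[int(round(k)) for k in uv]
im=c['pixels'][:,:,::-1]
a=cv2.resize(im[max(0,v-30):v+30,u-30:u+30],(540,540),interpolation=2)
a=np.clip(a.astype(float)*1.5,0,255).astype('uint8')
b=cv2.resize(im[100:400,220:420],(260,390));b=cv2.copyMakeBorder(b,0,150,0,0,0)
print(max(0,v-30),u-30)
cv2.imwrite('pics/w5.png',np.hstack([a,b]))
E
```

```text
9.1 [-0.58  0.52  1.5   0.    1.12 -2.41] [ 575.46210426 -296.32929503  104.73285203] 0.17564527651416997 39.97121572494507 (array([ -2.6, -10.4,  -2.3]), 0.001, array([ 0.0036, -0.0031,  0.    ]))
[310.17140076 108.91366611]
79 280
```

View pics/w5.png

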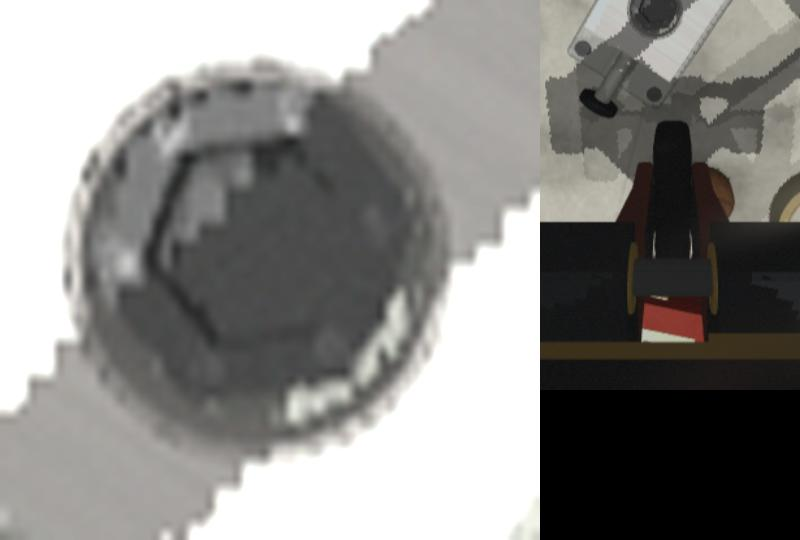

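The socket hexagon is clear. Its corners are at crop (295,140), (187,155), (152,248) and (217,340), and the centre is near (256,240). The key hangs upright in the jaws.

```bash
python3 - <<'E'
from h import *
from station import state
s,c=pickle.load(open('w5.pkl','rb'))
q=lambda x,y:(280+x/9-.45,79+y/9-.45)
P=np.array([wray(s,c,q(*k),38)[:2] for k in((295,140),(187,155),(152,248),(217,340))])
cen=((P[0]+P[3])/2+(P[0]+P[2]-P[1]+P[3]+P[1]-P[2])/2)/2
ang=np.degrees(np.arctan2(*(P-cen).T[::-1]))
print(cen,np.linalg.norm(P-cen,axis=1),ang%60)
print('bore',wray(s,c,q(257,257),46), 'tool y deg',np.degrees(np.arctan2(s['tcp_rot'][1,1],s['tcp_rot'][0,1]))%60)
s2=state();print(s2['position'],go(s2,(*cen,130)))
E
```

```text
[ 498.16614188 -329.54386157] [9.79072235 9.94557228 9.82366997 9.79072235] [51.95701728 54.24908136 48.51904578 51.95701728]
bore [ 499.4125601  -328.73905099   46.        ] tool y deg 44.91869508719181
[ 575.55512584 -296.40793462  104.64260354] (array([ 83.4, -12. , -25.1]), None, array([ 0.0036, -0.0032,  0.    ]))
```

Request:
jog_arm(
  rows=[
    [[0,0,-15],[0,0,0]],
    [[20,-3,0],[0,0,0]],
    [[30,-4,0],[0,0,0]],
    [[23,-4,0],[0,0,0]],
    [[10,-1,0],[0,0,0]],
  ],
)

```text
clock: 9.57
position: [498.0, -331.6, 122.9]
tcp_rot: [[-0.966, -0.257, -0.001], [-0.257, 0.966, -0.001], [0.001, -0.0, -1.0]]
contact_force: [1.2, -0.5, -0.3]
opening: 0.181
gripper_force: 40.0
```

Request:
jog_arm(
  rows=[
    [[0,0,0],[0,0,-0.06]],
    [[0,0,0],[0,0,-0.06]],
    [[0,0,0],[0,0,0]],
    [[0,0,0],[0,0,0]],
    [[0,0,0],[0,0,0]],
  ],
)

```text
clock: 9.98
position: [500.8, -330.9, 122.5]
tcp_rot: [[-0.929, -0.37, 0.0], [-0.37, 0.929, -0.0], [-0.0, -0.0, -1.0]]
contact_force: [-0.8, 0.4, -1.1]
opening: 0.179
gripper_force: 40.0
```

```bash
python3 - <<'E'
from h import *
from station import *
s=state()
print(s['clock'],s['position'],s['contact_force'],go(s,(498.2,-329.5,97),np.radians(51.7+60)))
E
```

```text
9.9833 [ 500.76342012 -330.86200552  122.50376837] [-0.7754422   0.4167397  -1.12000072] (array([ 1.9,  2.2, 25.5]), 0.0, array([-0.0005,  0.0003,  0.    ]))
```

Request:
jog_arm(
  rows=[
    [[1.9,2.2,10],[0,0,0]],
    [[0,0,12],[0,0,0]],
    [[0,0,10],[0,0,0]],
    [[0,0,3],[0,0,0]],
    [[0,0,0],[0,0,0]],
  ],
)

```text
clock: 10.4
position: [496.8, -328.8, 85.6]
tcp_rot: [[-0.929, -0.371, -0.002], [-0.371, 0.929, 0.002], [0.001, 0.003, -1.0]]
contact_force: [-0.0, -0.2, -1.4]
opening: 0.181
gripper_force: 40.0
```

Request:
jog_arm(
  rows=[
    [[0,0,0],[0,0,0]],
    [[0,0,1],[0,0,0]],
    [[0,0,1],[0,0,0]],
    [[0,0,1],[0,0,0]],
    [[0,0,0],[0,0,0]],
  ],
)

```text
clock: 10.82
position: [497.8, -329.8, 84.3]
tcp_rot: [[-0.929, -0.371, 0.0], [-0.371, 0.929, -0.0], [-0.0, -0.0, -1.0]]
contact_force: [0.2, -0.1, -2.0]
opening: 0.182
gripper_force: 40.0
```

Request:
jog_arm(
  rows=[
    [[0,0,1],[0,0,0]],
    [[0,0,1],[0,0,0]],
    [[0,0,0.5],[0,0,0]],
    [[0,0,0],[0,0,0]],
    [[0,0,0],[0,0,0]],
  ],
)

```text
clock: 11.23
position: [497.6, -329.7, 81.6]
tcp_rot: [[-0.929, -0.371, -0.0], [-0.371, 0.929, -0.0], [0.0, 0.0, -1.0]]
contact_force: [-0.1, 0.7, -1.8]
opening: 0.182
gripper_force: 40.0
```

Request:
jog_arm(
  rows=[
    [[0,0,0.7],[0,0,0]],
    [[0,0,0.7],[0,0,0]],
    [[0,0,0],[0,0,0]],
    [[0,0,0],[0,0,0]],
  ],
)

```text
clock: 11.57
position: [497.6, -329.6, 80.2]
tcp_rot: [[-0.929, -0.371, -0.0], [-0.371, 0.929, 0.0], [0.0, 0.0, -1.0]]
contact_force: [1.5, 0.5, -1.6]
opening: 0.179
gripper_force: 40.0
```

Request:
jog_arm(
  rows=[
    [[0,0,0.5],[0,0,0]],
    [[0,0,0],[0,0,0]],
    [[0,0,0],[0,0,0]],
  ],
)

```text
clock: 11.82
position: [497.7, -329.7, 79.8]
tcp_rot: [[-0.929, -0.371, -0.0], [-0.371, 0.929, -0.0], [0.0, -0.0, -1.0]]
contact_force: [0.3, 0.4, -2.6]
opening: 0.177
gripper_force: 40.0
```

Request:
jog_arm(
  rows=[
    [[0,0,0.7],[0,0,0]],
    [[0,0,0],[0,0,0]],
    [[0,0,0],[0,0,0]],
  ],
)

```text
clock: 12.07
position: [497.6, -329.7, 79.1]
tcp_rot: [[-0.929, -0.371, -0.0], [-0.371, 0.929, -0.0], [0.0, 0.0, -1.0]]
contact_force: [-0.4, -0.1, -1.6]
opening: 0.179
gripper_force: 40.0
```

Request:
jog_arm(
  rows=[
    [[0,0,0.7],[0,0,0]],
    [[0,0,0],[0,0,0]],
    [[0,0,0],[0,0,0]],
  ],
)

```text
clock: 12.32
position: [497.6, -329.7, 78.3]
tcp_rot: [[-0.929, -0.371, -0.0], [-0.371, 0.929, -0.0], [0.0, -0.0, -1.0]]
contact_force: [1.0, -0.2, -0.9]
opening: 0.18
gripper_force: 40.0
```

Request:
jog_arm(
  rows=[
    [[0,0,0.7],[0,0,0]],
    [[0,0,0.7],[0,0,0]],
    [[0,0,0],[0,0,0]],
    [[0,0,0],[0,0,0]],
  ],
)

```text
clock: 12.65
position: [497.6, -329.7, 76.9]
tcp_rot: [[-0.929, -0.371, -0.0], [-0.371, 0.929, -0.0], [0.0, 0.0, -1.0]]
contact_force: [0.7, -0.2, -1.4]
opening: 0.181
gripper_force: 40.0
```

Request:
jog_arm(
  rows=[
    [[0,0,0.7],[0,0,0]],
    [[0,0,0.3],[0,0,0]],
    [[0,0,0],[0,0,0]],
    [[0,0,0],[0,0,0]],
  ],
)

```text
clock: 12.98
position: [497.7, -329.7, 76.0]
tcp_rot: [[-0.929, -0.371, -0.0], [-0.371, 0.929, -0.0], [0.0, -0.0, -1.0]]
contact_force: [0.3, -0.2, -1.4]
opening: 0.181
gripper_force: 40.0
```

No resistance 5 mm past where a misaligned key would rest, so the key is dropping in. I'll carry on gently towards the floor.

Request:
jog_arm(
  rows=[
    [[0,0,1],[0,0,0]],
    [[0,0,1],[0,0,0]],
    [[0,0,1],[0,0,0]],
    [[0,0,0],[0,0,0]],
    [[0,0,0],[0,0,0]],
  ],
)

```text
clock: 13.4
position: [497.6, -329.6, 72.9]
tcp_rot: [[-0.929, -0.371, -0.0], [-0.371, 0.929, 0.0], [0.0, 0.0, -1.0]]
contact_force: [0.6, -0.0, -1.4]
opening: 0.179
gripper_force: 40.0
```

Request:
jog_arm(
  rows=[
    [[0,0,1],[0,0,0]],
    [[0,0,1],[0,0,0]],
    [[0,0,0.5],[0,0,0]],
    [[0,0,0],[0,0,0]],
    [[0,0,0],[0,0,0]],
  ],
)

```text
clock: 13.82
position: [497.7, -329.7, 70.4]
tcp_rot: [[-0.929, -0.371, -0.0], [-0.371, 0.929, -0.0], [0.0, 0.0, -1.0]]
contact_force: [-0.3, -0.2, -1.6]
opening: 0.18
gripper_force: 40.0
```

Request:
jog_arm(
  rows=[
    [[0,0,0.7],[0,0,0]],
    [[0,0,0.7],[0,0,0]],
    [[0,0,0],[0,0,0]],
    [[0,0,0],[0,0,0]],
  ],
)

```text
clock: 14.15
position: [497.6, -329.6, 69.0]
tcp_rot: [[-0.929, -0.371, -0.0], [-0.371, 0.929, -0.0], [0.0, 0.0, -1.0]]
contact_force: [-0.3, -0.9, -1.8]
opening: 0.183
gripper_force: 40.0
```

Request:
jog_arm(
  rows=[
    [[0,0,0.7],[0,0,0]],
    [[0,0,0],[0,0,0]],
    [[0,0,0],[0,0,0]],
  ],
)

```text
clock: 14.4
position: [497.7, -329.7, 68.4]
tcp_rot: [[-0.929, -0.371, -0.0], [-0.371, 0.929, -0.0], [0.0, -0.0, -1.0]]
contact_force: [-0.6, -0.7, -1.3]
opening: 0.18
gripper_force: 40.0
```

Request:
jog_arm(
  rows=[
    [[0,0,0.6],[0,0,0]],
    [[0,0,0],[0,0,0]],
    [[0,0,0],[0,0,0]],
  ],
)

```text
clock: 14.65
position: [497.6, -329.7, 67.7]
tcp_rot: [[-0.929, -0.371, -0.0], [-0.371, 0.929, -0.0], [0.0, 0.0, -1.0]]
contact_force: [0.2, -0.0, -0.9]
opening: 0.179
gripper_force: 40.0
```

Request:
jog_arm(
  rows=[
    [[0,0,0.4],[0,0,0]],
    [[0,0,0],[0,0,0]],
    [[0,0,0],[0,0,0]],
  ],
)

```text
clock: 14.9
position: [497.6, -329.7, 67.4]
tcp_rot: [[-0.929, -0.371, -0.0], [-0.371, 0.929, -0.0], [0.0, -0.0, -1.0]]
contact_force: [-0.2, -0.5, -0.8]
opening: 0.179
gripper_force: 40.0
```

Request:
jog_arm(
  rows=[
    [[0,0,0.4],[0,0,0]],
    [[0,0,0],[0,0,0]],
    [[0,0,0],[0,0,0]],
  ],
)

```text
clock: 15.15
position: [497.7, -329.7, 67.0]
tcp_rot: [[-0.929, -0.371, 0.0], [-0.371, 0.929, -0.0], [0.0, -0.0, -1.0]]
contact_force: [0.1, 0.1, -1.2]
opening: 0.181
gripper_force: 40.0
```

Request:
jog_arm(
  rows=[
    [[0,0,0.3],[0,0,0]],
    [[0,0,0],[0,0,0]],
    [[0,0,0],[0,0,0]],
  ],
)

```text
clock: 15.4
position: [497.7, -329.7, 66.8]
tcp_rot: [[-0.929, -0.371, 0.0], [-0.371, 0.929, -0.0], [-0.0, -0.0, -1.0]]
contact_force: [-0.2, -0.6, 0.4]
opening: 0.179
gripper_force: 40.0
```

Request:
jog_arm(
  rows=[
    [[0,0,0.3],[0,0,0]],
    [[0,0,0],[0,0,0]],
    [[0,0,0],[0,0,0]],
    [[0,0,0],[0,0,0]],
  ],
)

```text
clock: 15.73
position: [497.7, -329.8, 66.6]
tcp_rot: [[-0.929, -0.371, 0.0], [-0.371, 0.929, -0.0], [-0.0, -0.0, -1.0]]
contact_force: [-0.5, 0.3, 3.1]
opening: 0.184
gripper_force: 40.0
```

The key is on the socket floor with about 4.5 N net push. Now turn clockwise, which is positive about tool z.

Request:
jog_arm(
  rows=[
    [[0,0,0],[0,0,0.05]],
    [[0,0,0],[0,0,0.05]],
    [[0,0,0],[0,0,0.05]],
    [[0,0,0],[0,0,0.05]],
    [[0,0,0],[0,0,0]],
  ],
)

```text
clock: 16.15
position: [497.8, -329.5, 66.6]
tcp_rot: [[-0.984, -0.178, 0.0], [-0.178, 0.984, 0.0], [-0.0, 0.0, -1.0]]
contact_force: [0.1, 1.5, 2.9]
opening: 0.181
gripper_force: 40.0
```

```bash
python3 - <<'E'
from station import *
s=state();print(s['contact_force'].round(2),s['ft_torque'].round(3),s['position'])
E
```

```text
[0.13 1.5  2.93] [0.315 0.023 0.044] [ 497.7999713  -329.5498396    66.55683716]
```

Request:
jog_arm(
  rows=[
    [[0,0,0],[0,0,0.05]],
    [[0,0,0],[0,0,0.05]],
    [[0,0,0],[0,0,0.05]],
    [[0,0,0],[0,0,0.05]],
    [[0,0,0],[0,0,0]],
  ],
)

```text
clock: 16.57
position: [497.7, -329.5, 66.5]
tcp_rot: [[-1.0, 0.02, 0.0], [0.02, 1.0, 0.0], [-0.0, 0.0, -1.0]]
contact_force: [-0.6, 0.1, 3.3]
opening: 0.177
gripper_force: 40.0
```

```bash
python3 - <<'E'
from station import *
s=state();print(s['contact_force'].round(2),s['ft_torque'].round(3),s['position'])
E
```

```text
[-0.55  0.1   3.3 ] [0.416 0.014 0.077] [ 497.74287072 -329.50008164   66.51140606]
```

Request:
jog_arm(
  rows=[
    [[0,0,0],[0,0,0.05]],
    [[0,0,0],[0,0,0.05]],
    [[0,0,0],[0,0,0.05]],
    [[0,0,0],[0,0,0]],
  ],
)

```text
clock: 16.9
position: [497.7, -329.4, 66.5]
tcp_rot: [[-0.986, 0.168, 0.0], [0.168, 0.986, 0.0], [0.0, 0.0, -1.0]]
contact_force: [-0.1, 2.1, 3.3]
opening: 0.184
gripper_force: 40.0
```

```bash
python3 - <<'E'
from station import *
s=state();print(s['contact_force'].round(2),s['ft_torque'].round(3),s['position'])
E
```

```text
[-0.12  2.14  3.31] [0.447 0.071 0.05 ] [ 497.71483697 -329.42409039   66.47471041]
```

Request:
jog_arm(
  rows=[
    [[0,0,0],[0,0,0.05]],
    [[0,0,0],[0,0,0.05]],
    [[0,0,0],[0,0,0]],
  ],
)

```text
clock: 17.15
position: [497.7, -329.4, 66.5]
tcp_rot: [[-0.964, 0.265, 0.0], [0.265, 0.964, 0.0], [0.0, 0.0, -1.0]]
contact_force: [-0.2, 2.9, 4.6]
opening: 0.179
gripper_force: 40.0
```

```bash
python3 - <<'E'
from station import *
s=state();print(s['contact_force'].round(2),s['ft_torque'].round(3),s['position'])
E
```

```text
[-0.2   2.91  4.59] [0.487 0.006 0.062] [ 497.69111703 -329.42222301   66.45825072]
```

Request:
jog_arm(
  rows=[
    [[0,0,0],[0,0,0.05]],
    [[0,0,0],[0,0,0.03]],
    [[0,0,0],[0,0,0]],
  ],
)

```text
clock: 17.4
position: [497.7, -329.4, 66.5]
tcp_rot: [[-0.94, 0.34, 0.0], [0.34, 0.94, 0.0], [0.0, 0.0, -1.0]]
contact_force: [-0.5, 2.1, 3.5]
opening: 0.177
gripper_force: 40.0
```

```bash
python3 - <<'E'
from station import *
s=state();print(s['contact_force'].round(2),s['ft_torque'].round(3),s['position'])
E
```

```text
[-0.52  2.1   3.5 ] [ 0.59  -0.001  0.065] [ 497.7039028  -329.42764142   66.45250247]
```

Request:
jog_arm(
  rows=[
    [[0,0,0],[0,0,0.05]],
    [[0,0,0],[0,0,0.03]],
    [[0,0,0],[0,0,0]],
  ],
)

```text
clock: 17.65
position: [497.7, -329.4, 66.4]
tcp_rot: [[-0.91, 0.415, 0.0], [0.415, 0.91, 0.0], [0.0, 0.0, -1.0]]
contact_force: [0.1, 2.9, 4.1]
opening: 0.177
gripper_force: 40.0
```

```bash
python3 - <<'E'
from station import *
s=state();print(s['contact_force'].round(2),s['ft_torque'].round(3),s['position'])
E
```

```text
[0.06 2.94 4.06] [ 0.657 -0.009  0.002] [ 497.71935243 -329.43075299   66.43570414]
```

Request:
jog_arm(
  rows=[
    [[0,0,0],[0,0,0.04]],
    [[0,0,0],[0,0,0.02]],
    [[0,0,0],[0,0,0]],
  ],
)

```text
clock: 17.9
position: [497.7, -329.5, 66.4]
tcp_rot: [[-0.883, 0.469, -0.0], [0.469, 0.883, 0.0], [0.0, 0.0, -1.0]]
contact_force: [-0.1, 3.4, 4.1]
opening: 0.181
gripper_force: 40.0
```

```bash
python3 - <<'E'
from station import *
s=state();print(s['contact_force'].round(2),s['ft_torque'].round(3),s['position'])
E
```

```text
[-0.05  3.41  4.07] [ 0.75  -0.086  0.249] [ 497.68527727 -329.47529777   66.40910884]
```

Request:
jog_arm(
  rows=[
    [[0,0,0],[0,0,0.04]],
    [[0,0,0],[0,0,0.02]],
    [[0,0,0],[0,0,0]],
  ],
)

```text
clock: 18.15
position: [497.7, -329.5, 66.4]
tcp_rot: [[-0.853, 0.521, -0.0], [0.521, 0.853, 0.0], [0.0, 0.0, -1.0]]
contact_force: [-0.3, 2.7, 4.3]
opening: 0.176
gripper_force: 40.0
```

```bash
python3 - <<'E'
from h import *
from station import *
s=state();print(s['contact_force'].round(2),s['ft_torque'].round(3),s['position'],s['joint_positions'].round(2))
c=camera('wrist');pickle.dump((s,c),open('w6.pkl','wb'))
im=c['pixels'][:,:,::-1]
cv2.imwrite('pics/w6.png',cv2.resize(im[120:320,200:440],None,fx=3,fy=3,interpolation=2))
E
```

```text
[-0.34  2.73  4.31] [ 0.836 -0.122  0.432] [ 497.68749095 -329.47432355   66.36726619] [-0.7   0.5   1.66  0.    0.98 -1.72]
```

The moment has climbed to 0.43 N m against the hard stop, so the screw is tight. I'll relieve the twist, open the jaws and withdraw upward.

Request:
jog_arm(
  rows=[
    [[0,0,0],[0,0,-0.04]],
    [[0,0,0],[0,0,-0.03]],
    [[0,0,0],[0,0,0]],
  ],
  squeeze=20,
)

```text
clock: 18.45
position: [497.7, -329.5, 66.4]
tcp_rot: [[-0.888, 0.46, 0.0], [0.46, 0.888, 0.0], [0.0, 0.0, -1.0]]
contact_force: [0.8, 4.0, 4.0]
opening: 0.18
gripper_force: 20.0
```

Request:
jog_arm(
  rows=[
    [[0,0,0],[0,0,0]],
    [[0,0,0],[0,0,0]],
    [[0,0,0],[0,0,0]],
    [[0,0,0],[0,0,0]],
    [[0,0,0],[0,0,0]],
  ],
  claw=75,
)

```text
clock: 18.87
position: [497.6, -330.0, 66.2]
tcp_rot: [[-0.887, 0.462, -0.0], [0.462, 0.887, -0.0], [0.0, -0.0, -1.0]]
contact_force: [-0.4, -0.1, 0.4]
opening: 0.518
gripper_force: 0.0
```

Request:
jog_arm(
  rows=[
    [[0,0,0],[0,0,0]],
    [[0,0,-5],[0,0,0]],
    [[0,0,-15],[0,0,0]],
    [[0,0,-20],[0,0,0]],
    [[0,0,-25],[0,0,0]],
  ],
)

```text
clock: 19.28
position: [496.7, -328.9, 131.1]
tcp_rot: [[-0.887, 0.462, -0.002], [0.462, 0.887, 0.002], [0.003, 0.0, -1.0]]
contact_force: [-0.6, -0.4, 1.1]
opening: 0.747
gripper_force: 0.0
```

Request:
jog_arm(
  rows=[
    [[0,0,-25],[0,0,0]],
    [[0,0,-10],[0,0,0]],
    [[0,0,0],[0,0,0]],
    [[0,0,0],[0,0,0]],
    [[0,0,0],[0,0,0]],
  ],
)

```text
clock: 19.7
position: [496.8, -329.0, 165.0]
tcp_rot: [[-0.887, 0.462, -0.002], [0.462, 0.887, 0.001], [0.002, 0.0, -1.0]]
contact_force: [0.7, 0.7, -1.1]
opening: 0.751
gripper_force: 0.0
```

```bash
python3 - <<'E'
from h import *
from station import *
s=state();c=camera('wrist');d=camera('scene');pickle.dump((s,c,d),open('w7.pkl','wb'))
print(s['clock'],s['contact_force'].round(2),s['position'])
a=cv2.resize(c['pixels'][80:280,220:420,::-1],(400,400),interpolation=2)
b=cv2.resize(d['pixels'][200:330,350:480,::-1],(400,400),interpolation=2)
cv2.imwrite('pics/w7.png',np.hstack([a,b]))
print((proj(d,[(499,-329,112),(499,-329,80),(499,-329,46)])-[350,200])*400/130+[400,0])
E
```

```text
19.7 [ 0.75  0.74 -1.07] [ 496.83014555 -329.00711892  165.00144514]
[[581.35424348 170.11608195]
 [573.72463017 211.2682959 ]
 [566.0701665  252.55454643]]
```

View pics/w7.png

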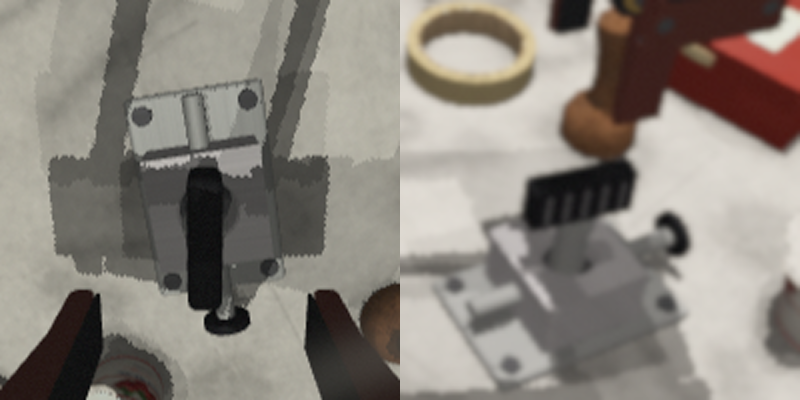

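The key stands upright in the screw. In the scene crop its grip runs from about (580,175) to (575,215), against predicted positions of (581,170) and (574,211) for a fully home key. The fingers are clear of it and the tamper, the tape roll and the rubber foot weren't touched.

```bash
python3 -c "
from station import *
print(hand_in())"
```

```text
the job is handed in; nothing more can be done
None
```

I seated the hex key fully home in the clamp screw, turned it clockwise to its hard stop and let go; it stands upright in the socket, and the job is handed in (no verdict was returned).

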